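# Clamp a tube rack in a bench mixer and lock it with a ball-lock pin

## Robot

A 6-joint arm with a two-finger parallel gripper is mounted at the origin on a cart in front of the work surface, level with it; the furniture and walls round the work are solid. World frame = base frame: x ahead of the robot, y to its left, z up, the work surface at z = 0. Lengths are in m, angles in rad, forces in N, time in s.
With the tool pointing down it reaches from about 0.35 to 0.975 m from the base axis. Payload 7.1 kg.
Tool frame: the origin (TCP) lies at the centre of the arm's flange, where the gripper is bolted on; the fingertips stand 182 mm ahead of it and the grasp point (between the pads) lies 163 mm ahead of it; z points along the fingers, y is the line along which they close (so a half turn about z gives the same grasp; the last joint's range is limited). The gripper opens to 88 mm and grips with 3 to 60 N. Pads are 20 mm wide; open, the fingers measure 115 mm over their backs; the gripper's body (75 mm by 178 mm) begins 61 mm behind the grasp point.
Start: joints at [1.175, 0.423, 1.63, -0, 1.089, -0.019], TCP at [0.23, 0.581, 0.405] pointing down, gripper open.
Joint ranges: [-3, 3], [-0.9, 2.11], [0.09, 2.58], [-1.31, 4.45], [0.11, 2.69], [-2.54, 2.54]. Speed limits (rad/s): [2.39, 2.39, 3.01, 3.14, 3.14, 3.14].

## Interface

Orientations are given as a unit quaternion [w, x, y, z].
In Python, from plant import ctrl, vision gives the robot as it stands.
- The arm moves only by the tool step_arm, never from a script. Its argument "rows" is a list of rows, each an object with "linear": the shift along the tool's x, y, z in m, a list of three; "delta_rot": the turn, a rotation vector about the tool's x, y, z in degrees, a list of three. In form: [{"linear": [tx, ty, tz], "delta_rot": [ax, ay, az]}, ...]. A call has 1 to 20 rows; each row is the pose to reach, as a shift and turn from the pose commanded when the call began, along the tool's axes at that moment; what a row does not reach only later rows make up. A row lasts 1/8 s, in which the tool goes at most 62.5 mm and 10.7 degrees, less where a joint would pass 70% of its speed; a pose out of reach is approached as far as the arm can. A call with a gripper value outside its range is refused whole. "hand" is the opening, from 0 (shut) to 1 (fully open), set as the call begins (left out, the last holds). The fingers move at their own pace and stop on an object; "grip_force" is the grip in N (left out, the last holds). Time passes only in rows, so rows that repeat a pose let the fingers close. It gives the time, the measured TCP pose, the force, the opening and the grip force at its end, in the units of the state.
- ctrl.state(): the state, without advancing time (a new reading comes with each control period).
- vision.get_image(name): name is "scene" or "top" or "wrist"; returns the picture (384x512x3 uint8, red, green, blue); there is no depth.
- vision.calibration(name): a dict with "K" (3x3 intrinsics, pixels), "k1" (the pictures are not rectified: a ray, as slopes to the right and down, at radius r is drawn at 1 + k1 r^2 times it, then the intrinsics apply), "rvec" (rotation vector, rad) and "tvec" (3), from world to camera coordinates, as OpenCV has them. Camera axes: x right, y down, z forward; pixel columns grow to the right and rows downward; lengths in m; the calibration is good to about 2 mm. A picture is of the moment at which its call begins: read the wrist's pose just before it. calibration takes no time and is no camera call; for the wrist camera it gives the pose at the moment of the call.
- ctrl.close_job(): hands the job in; it is judged then, once.
The state is a dict: "time": time; "q": joint angles; "dq": joint speeds; "joint_torque": joint torques, N m; "position": TCP position; "orientation": TCP orientation; "wrist_force": force on the tool from outside, world axes, zero at the start; "moment": the same for the moment, N m; "opening": finger opening in m; "grip_force": force on a finger pad.
Only numpy, scipy, OpenCV 4.12 (cv2) and the standard library are available. Lean on these libraries where they do the work, as an engineer would, in place of code of your own. Each camera call takes 0.05 s, during which the arm holds its last target. There are 200 camera calls.

## Task

Get the tube mixer ready to run: slide the rack of capped tubes along the platform fully against its end stop, swing the hinged hold-down frame right down over the tubes, and lock it with the ball-lock pin lying on the bench. Keep the pin's thumb button squeezed in while you push the pin from either side through both clevis ears and the frame's tongue until its shoulder meets the ear, then let the button spring out so the balls lock it. Do not disturb the two bottles and the tape roll that stand by the pin.

Things in the scene. Friction and masses are not known exactly. Their poses are not given: they have to be found in the camera images.
- mixer: Low bench tube mixer, fixed: white housing 150 (x) x 233 (y) mm, platform top 44 mm above the bench, from y = -140 to 96 mm. Origin on the bench below the rack's home place; z up, +y along the platform to the end stop, -x to the front (clevis), +x to the hinge. Guide rails along y, inner faces x = +-47.5 mm, tops at 58 mm. Hinge posts at x = 66 to 80, y = +-58 mm, 141 mm high.
- end_stop (a point): Middle of the top edge of the end stop's inner face: (0, 76, 66) mm in the mixer's frame. A low upright wall 96 mm wide across x, which the rack's +y end must touch.
- latch_hole (a point): Midpoint of the clevis holes' common axis, at (-84, 0, 118) mm in the mixer's frame; the axis runs along the mixer's y. The clevis stands in front of the housing: two upright aluminium ears, 28 mm wide in x, 6 mm thick, outer faces at y = +-12.5 mm, tops 137 mm above the bench, each with a round 14.4 mm hole.
- hold_down (a joint): Angle of the hold-down frame, rad: 0 = level, right down over the tubes, against its limit; grows as its front swings up (1.57 upright). Stiff hinge (friction 0.4 N m): it stays where left. Frame 0.3 kg: aluminium border, clear window. Lips at both ends turn down 28 mm, so it cannot go down over the caps while the rack is more than about 7 mm short of the stop.
- hold_down_hinge (a point): Middle of the frame's hinge axis: (68, 0, 141) mm in the mixer's frame; the axis runs along the mixer's y. The frame's flat top (outer) face lies 4 mm off the axis, 145 mm above the bench when down.
- frame_front (a point): Middle of the front edge of the frame's top face, 121 mm from the hinge axis; the frame is 160 mm wide along y here. A tab 25 mm wide goes on from it to 168 mm from the axis and carries the tongue below it.
- tongue_hole (a point): Centre of the 14.4 mm hole in the frame's tongue, 152 mm from the hinge axis. The tongue is 10 mm thick in y and enters between the ears; the hole meets latch_hole when the frame is right down.
- tube_rack: Loose black rack, 90 (x) x 152 (y) x 60 mm high, with nine capped tubes fast in it; caps reach 88 mm above its underside. About 0.4 kg. Origin at the centre of its underside, axes as the mixer's. It stands on the platform between the rails, 30 to 60 mm short of the end stop; home, its origin is at y = 0 in the mixer's frame.
- ball_lock_pin: Loose steel ball-lock pin, 0.25 kg, lying level, axis 18 mm above the bench. Origin on the axis at the shoulder's front (seating) face, x to the tip. Steel shank 12 mm thick, x = 0 to 42 mm, last 8 mm tapered; two balls at x = 27.5 to 32.5 mm stand 3 mm out on its +-y sides, flush when the button is in. Square shoulder 36 x 36 mm, x = -6 to 0; neck 9 mm thick, x = -34 to -6.
- pin_flange (a point): On the pin's axis at the front face of its finger flange (x = -34 mm in the pin's frame). Flange 36 x 36 mm, 6 mm thick; behind it the round thumb button, 34 mm across, back face at x = -52 mm when out, -47 mm when in. Hold it like a syringe: one finger in the neck, above the 9 mm shaft, on the flange's front, the other on the button.
- pin_button (a joint): Travel of the thumb button along the pin's axis, m: 0 = sprung out (balls out), 0.005 = fully in (balls flush). Its spring needs 3 N to start and 6 N to hold fully in. While the balls are still inside a hole it cannot come fully out.
- pin_middle (a point): Point on the pin's axis 12.5 mm ahead of the shoulder's seating face; it lies at latch_hole when the shoulder is against an ear's outer face. The balls then stand 2.5 mm clear of the far ear.
- pin_tip (a point): Tip of the pin, on the axis, 42 mm ahead of the shoulder's seating face.
- stain_bottle: Bystander: amber bottle with white cap, 37 mm across, 69 mm tall; origin at the centre of its underside. Behind the pin's button end. Beyond it stands the fixed microscope, an obstacle for the arm: over 0.3 m tall, from about x = 0.58 to 0.90 m and y = -0.50 to -0.32 m (world).
- oil_bottle: Bystander: small bottle with black cap, 25 mm across, 43 mm tall; origin at the centre of its underside. Beside the pin.
- tape_roll: Bystander: roll of tape lying flat, 52 mm across, 18 mm tall; origin at the centre of its underside. Beside the pin.
Things that resemble listed ones, but are neither listed nor needed, are in the scene too. There is more than one size of the tube_rack; the job needs the larger.

How it is judged:
On the way:
1. the pin is fully through the ears and the tongue while its button is held in (distance between pin_middle and latch_hole below 0.005 m and angle between the x axis of ball_lock_pin and the y axis of mixer, either way round below 0.2 rad and value of joint pin_button above 0.003 m and value of joint hold_down below 0.03 rad), for 0.1 s.
At the end, for the whole second after the job is handed in: Rack upright, within 4 mm of the end stop; frame down (within 0.03 rad); pin through both ears and tongue, its middle within 5 mm of the hole centre and axis within 0.2 rad; button sprung out (within 1 mm), balls locked; all at rest (distance between pin_middle and latch_hole below 0.005 m and angle between the x axis of ball_lock_pin and the y axis of mixer, either way round below 0.2 rad and value of joint pin_button below 0.001 m and value of joint hold_down below 0.03 rad and y of tube_rack in the frame of mixer between -0.004 and 0.004 m and angle between tube_rack's own z axis and vertical below 0.06 rad and linear speed of each of ball_lock_pin, tube_rack below 0.02 m/s); the robot touches nothing.
It fails at once if the stain bottle is shifted by more than 20 mm or tipped over (distance of stain_bottle from where it was at the start of the episode above 0.02 m or angle between stain_bottle's own z axis and vertical above 0.5 rad).
It fails at once if the oil bottle is shifted by more than 20 mm or tipped over (distance of oil_bottle from where it was at the start of the episode above 0.02 m or angle between oil_bottle's own z axis and vertical above 0.5 rad).
It fails at once if the tape roll is shifted by more than 20 mm or tipped over (distance of tape_roll from where it was at the start of the episode above 0.02 m or angle between tape_roll's own z axis and vertical above 0.5 rad).
It also fails if it takes over 64 s, if anything falls off the work surface, if the arm or the gripper's body presses on something with over 40 N, if the wrist force passes 120 N, or if a joint passes its speed limit or range.

## Working session

There is one attempt and no reset: what is moved stays moved. The work goes in short steps, Python scripts to look and compute and a tool call to move; the robot and the scene stay as the last step left them, time stands still between calls to the robot, and variables do not carry over. Pictures are saved under pics/ and viewed, at most 11 in all, crops included, and the job is handed in when it is done.

Besides the shell and the picture viewer there is one more tool, called after "Request:" by a JSON object that holds its "name" and its "arguments", one argument or row to a line. step_arm: Moves the arm, as the interface text tells. Its arguments: {"type":"object","properties":{"rows":{"type":"array"},"hand":{"type":"number"},"grip_force":{"type":"number"}},"required":["rows"]}

```bash
mkdir -p pics; ls; cat > h.py <<'E'
import numpy as np, cv2
from plant import ctrl, vision
from scipy.spatial.transform import Rotation as R
def cal(n):
    c=vision.calibration(n); return np.array(c["K"]),float(c["k1"]),cv2.Rodrigues(np.array(c["rvec"],float))[0],np.array(c["tvec"],float).ravel()
def proj(c,P):
    K,k1,Rm,t=c; p=np.atleast_2d(P)@Rm.T+t; s=p[:,:2]/p[:,2:]; s=s*(1+k1*(s**2).sum(1,keepdims=True)); return s@K[:2,:2].T+K[:2,2]
def ray(c,uv):
    K,k1,Rm,t=c; u=cv2.undistortPoints(np.array(uv,float).reshape(-1,1,2),K,np.array([k1,0,0,0.]),None).reshape(-1,2)
    return -Rm.T@t, np.c_[u,np.ones(len(u))]@Rm
def plane(c,uv,z):
    o,d=ray(c,uv); return o+d*((z-o[2])/d[:,2])[:,None]
def tri(c1,uv1,c2,uv2):
    o1,d1=ray(c1,uv1);o2,d2=ray(c2,uv2);out=[]
    for a,b in zip(d1,d2):
        s=np.linalg.lstsq(np.c_[a,-b],o2-o1,rcond=None)[0]; p,q=o1+s[0]*a,o2+s[1]*b; out.append([*((p+q)/2),np.linalg.norm(p-q)])
    return np.array(out)
def grab(n,f):
    c=cal(n); im=vision.get_image(n); cv2.imwrite('pics/'+f,im[:,:,::-1]); return c,im
def pose():
    s=ctrl.state(); w,x,y,z=s["orientation"]; return np.array(s["position"]),R.from_quat([x,y,z,w]),s
def delta(pt,Rt):  # shift/turn in tool axes to target TCP pose
    p,r,s=pose(); return r.inv().apply(np.array(pt)-p), (r.inv()*Rt).as_rotvec(degrees=True)
E
python3 - <<'E'
from h import *
np.set_printoptions(precision=4,suppress=True)
ims=[]
for n in("scene","top","wrist"):
    c,im=grab(n,n+'0.png'); print(n,c[0][0,0],c[1],"cam at",-c[2].T@c[3],"fwd",c[2][2])
print(pose()[0],pose()[1].as_matrix(),pose()[2]["wrist_force"],pose()[2]["time"])
for n in("scene","top"):
    i=cv2.imread(f'pics/{n}0.png'); cv2.imwrite(f'pics/{n}0b.png',cv2.resize(i,(800,600),interpolation=cv2.INTER_CUBIC))
E
```

```text
pics
scene 413.1041464967112 -0.0710977606427652 cam at [-0.1974 -0.7139  0.9495] fwd [ 0.5782  0.4734 -0.6645]
top 396.88110594790163 -0.02650790494894169 cam at [ 0.3852 -0.1256  1.1745] fwd [ 0.1433  0.0076 -0.9897]
wrist 296.4934420205569 -0.07524491654742124 cam at [0.1543 0.6099 0.3848] fwd [ 0.2701 -0.1087 -0.9567]
[0.2299 0.581  0.4041] [[-0.9299  0.3679 -0.0004]
 [ 0.3679  0.9299 -0.0011]
 [ 0.     -0.0012 -1.    ]] [ 0.3046 -0.2666 -0.1874] 0.15
```

View pics/scene0b.png

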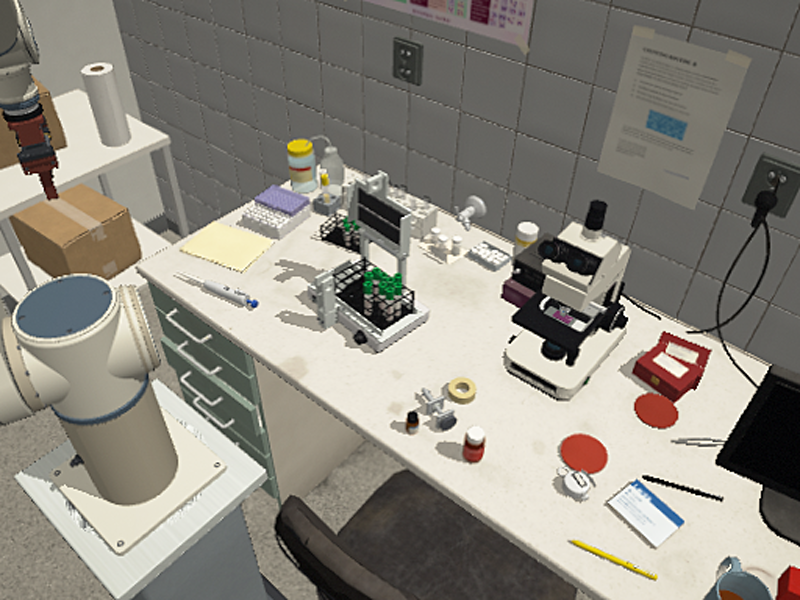

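View pics/top0b.png

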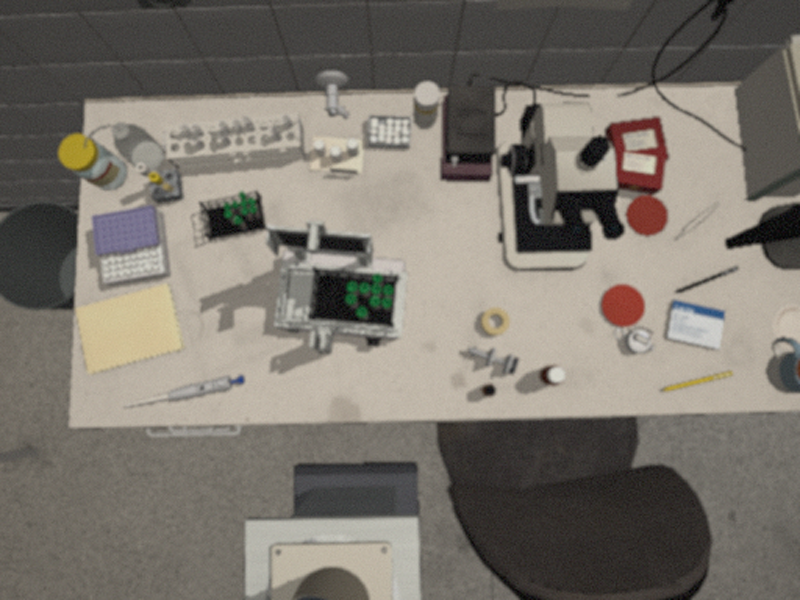

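The top view shows the mixer at (340,298) with the frame up and a black rack in it at (355,298). A second, smaller rack stands loose at (230,215). The pin is at (490,360) with its tip to the left (+y). The tape roll is at (495,320), the oil bottle at (488,390) and the stain bottle at (552,375). The rack on the platform is the one I need, because it is larger and sits between the rails. I'll confirm that in an enlarged crop.

```bash
python3 - <<'E'
import cv2,numpy as np
t=cv2.imread('pics/top0.png'); 
a=cv2.resize(t[115:235,115:275],(800,600),interpolation=cv2.INTER_CUBIC)
s=cv2.imread('pics/scene0.png')
b=cv2.resize(t[190:260,285:371],None,fx=5,fy=5,interpolation=cv2.INTER_CUBIC)[:,:400]
c=cv2.resize(s[232:302,248:318],None,fx=5,fy=5,interpolation=cv2.INTER_CUBIC)
cv2.imwrite('pics/c1.png',a); cv2.imwrite('pics/c2.png',np.hstack([b,c])); print(b.shape,c.shape)
E
```

```text
(350, 400, 3) (350, 350, 3)
```

View pics/c1.png

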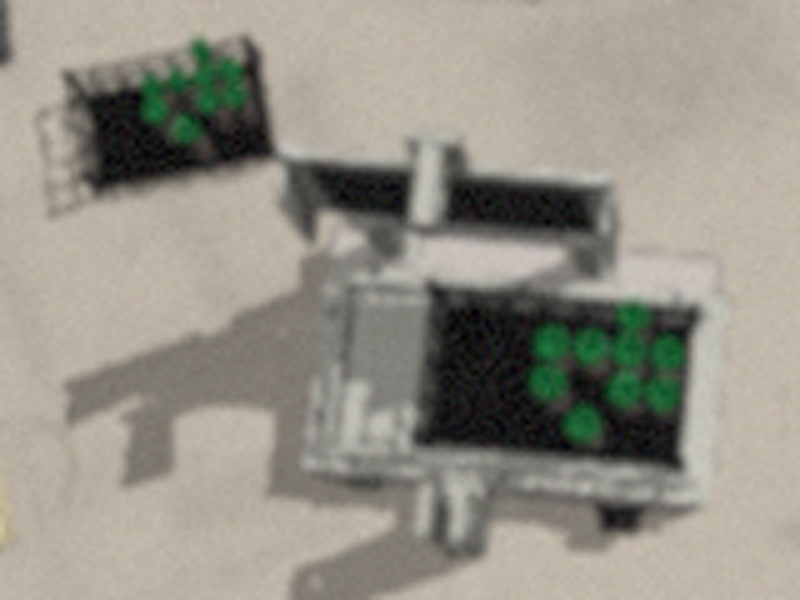

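View pics/c2.png

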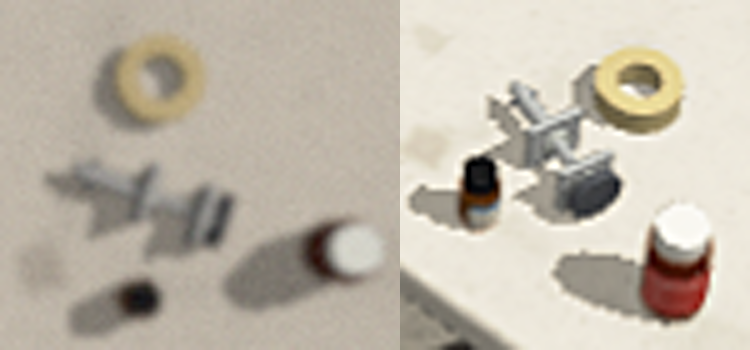

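The crops show the larger rack on the platform, with its left edge at crop x=425 and the stop at about 345, so it is short of the stop. The ears are at crop (425,500) and (460,510). In c2 the pin's tip is at (50,178), the shoulder at (145,190), the flange at (200,215) and the dark button at (220,220). The stain bottle is about 60 mm behind the button.

```bash
python3 - <<'E'
from h import *
np.set_printoptions(precision=3,suppress=True)
c=cal("top")
A=lambda p:np.array(p)/5.+115
print("housing FL,FR,BR",plane(c,A([[305,470],[705,502],[722,258]]),.044))
print("ears",plane(c,A([[425,500],[462,512]]),.137))
print("rack left edge",plane(c,A([[432,290],[418,440]]),.104), "rack right", plane(c,A([[695,310],[682,465]]),.104))
print("stop",plane(c,A([[352,285],[345,450]]),.066))
print("frame top edge, tab",plane(c,A([[285,152],[610,178],[430,140]]),.26))
B=lambda p:np.array(p)/5.+[285,190]
print("pin tip,shoulder,flange,button",plane(c,B([[50,178],[145,192],[198,215],[222,222]]),.02))
print("stain cap",plane(c,B([[355,250]]),.069),"oil",plane(c,B([[140,297]]),.043),"tape",plane(c,B([[160,78]]),.018))
E
```

```text
housing FL,FR,BR [[ 0.502  0.094  0.044]
 [ 0.478 -0.135  0.044]
 [ 0.62  -0.148  0.044]]
ears [[ 0.475  0.013  0.137]
 [ 0.468 -0.007  0.137]]
rack left edge [[0.593 0.013 0.104]
 [0.511 0.021 0.104]] rack right [[ 0.579 -0.132  0.104]
 [ 0.494 -0.123  0.104]]
stop [[0.605 0.063 0.066]
 [0.51  0.067 0.066]]
frame top edge, tab [[ 0.632  0.062  0.26 ]
 [ 0.615 -0.092  0.26 ]
 [ 0.636 -0.007  0.26 ]]
pin tip,shoulder,flange,button [[ 0.448 -0.248  0.02 ]
 [ 0.439 -0.302  0.02 ]
 [ 0.425 -0.332  0.02 ]
 [ 0.42  -0.346  0.02 ]]
stain cap [[ 0.402 -0.409  0.069]] oil [[ 0.379 -0.293  0.043]] tape [[ 0.505 -0.314  0.018]]
```

```bash
cat >> h.py <<'E'
def down(yaw_deg): # tool x=-x', y=+y', z down, for frame x' turned by yaw
    return R.from_euler('z',yaw_deg,degrees=True)*R.from_matrix(np.diag([-1,1,-1.]))
E
python3 - <<'E'
from h import *
np.set_printoptions(precision=4,suppress=True)
print(*delta([.50,-.03,.40],down(-6)))
E
```

```text
[-0.476  -0.4687  0.0046] [ -0.0659  -0.0091 -15.5876]
```

Request:
{"name": "step_arm", "arguments": {
  "rows": [
    {"linear": [-0.476, -0.469, 0.0046], "delta_rot": [0, 0, -15.6]},
    {"linear": [-0.476, -0.469, 0.0046], "delta_rot": [0, 0, -15.6]},
    {"linear": [-0.476, -0.469, 0.0046], "delta_rot": [0, 0, -15.6]},
    {"linear": [-0.476, -0.469, 0.0046], "delta_rot": [0, 0, -15.6]},
    {"linear": [-0.476, -0.469, 0.0046], "delta_rot": [0, 0, -15.6]},
    {"linear": [-0.476, -0.469, 0.0046], "delta_rot": [0, 0, -15.6]},
    {"linear": [-0.476, -0.469, 0.0046], "delta_rot": [0, 0, -15.6]},
    {"linear": [-0.476, -0.469, 0.0046], "delta_rot": [0, 0, -15.6]},
    {"linear": [-0.476, -0.469, 0.0046], "delta_rot": [0, 0, -15.6]},
    {"linear": [-0.476, -0.469, 0.0046], "delta_rot": [0, 0, -15.6]},
    {"linear": [-0.476, -0.469, 0.0046], "delta_rot": [0, 0, -15.6]},
    {"linear": [-0.476, -0.469, 0.0046], "delta_rot": [0, 0, -15.6]},
    {"linear": [-0.476, -0.469, 0.0046], "delta_rot": [0, 0, -15.6]}
  ],
  "hand": 0,
  "grip_force": 20
}}

```text
time: 1.78
position: [0.4995, -0.0298, 0.3997]
orientation: [-0.001, 0.053, 0.999, 0.0]
wrist_force: [-0.8, 0.5, -0.2]
opening: 0.0007
grip_force: 0.0
```

```bash
python3 - <<'E'
from h import *
np.set_printoptions(precision=4,suppress=True)
c,im=grab("wrist","w1.png"); print(pose()[0],pose()[2]["time"])
cv2.imwrite('pics/w1b.png',cv2.resize(im[:,:,::-1],(800,600),interpolation=cv2.INTER_CUBIC))
E
```

```text
[ 0.4994 -0.0293  0.3998] 1.825
```

View pics/w1b.png

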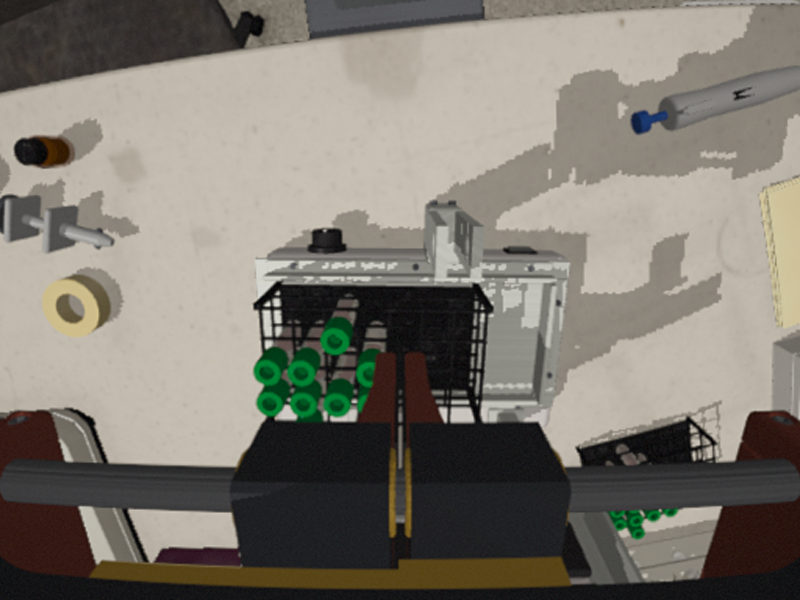

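The wrist view shows the clevis at about (450,230), the front rail edge running from (257,258) to (570,262), and the end stop at about (545,340). The pin is at the left with its tip at (112,240), shoulder at (60,228) and flange at (20,218). Next is one enlarged crop of the clevis and pin.

```bash
python3 - <<'E'
import cv2,numpy as np
i=cv2.imread('pics/w1.png')
a=cv2.resize(i[120:270,240:380],(560,600),interpolation=cv2.INTER_CUBIC)
b=cv2.resize(i[115:175,0:80],None,fx=3,fy=3,interpolation=cv2.INTER_CUBIC)
c=np.zeros((600,800,3),np.uint8); c[:,:560]=a; c[:180,560:800]=b; cv2.imwrite('pics/c3.png',c)
E
```

```text
(no output)
```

View pics/c3.png

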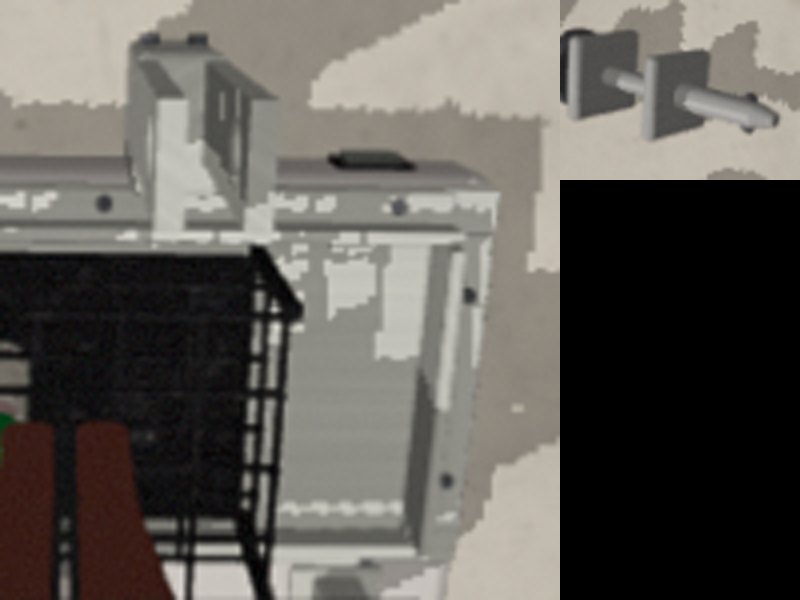

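```bash
python3 - <<'E'
from h import *
np.set_printoptions(precision=4,suppress=True)
c=cal("wrist")
A=lambda p:(np.array(p)+.5)/4.-.5+[240,120]
e=plane(c,A([[157,98],[186,98],[153,238],[184,238],[250,97],[277,97],[245,235],[273,235]]),.137)
print(e); print(e.mean(0), np.linalg.norm(e[:2].mean(0)-e[2:4].mean(0)))
d=(e[4:].mean(0)-e[:4].mean(0)); print("sep",np.linalg.norm(d),"yaw",np.degrees(np.arctan2(-d[0],d[1])))
s=plane(c,A([[447,250],[416,548]]),.066); print("stop",s,np.linalg.norm(s[1]-s[0]))
r=plane(c,A([[497,192]]),.058);print("corner",r)
o=s.mean(0); print(np.degrees(np.arctan2((s[1]-s[0])[1],(s[1]-s[0])[0])))
i=cv2.imread('pics/w1.png');
c2,im=grab("top","t1.png")
E
```

```text
[[ 0.4521 -0.006   0.137 ]
 [ 0.4527 -0.      0.137 ]
 [ 0.4815 -0.0092  0.137 ]
 [ 0.4822 -0.0027  0.137 ]
 [ 0.4538  0.0131  0.137 ]
 [ 0.4544  0.0186  0.137 ]
 [ 0.4829  0.0102  0.137 ]
 [ 0.4835  0.0162  0.137 ]]
[0.4679 0.005  0.137 ] 0.02957448177580566
sep 0.019056898647551397 yaw -4.539155216698749
stop [[0.5115 0.0751 0.066 ]
 [0.6032 0.0651 0.066 ]] 0.09222608479709939
corner [[0.4985 0.0919 0.058 ]]
-6.163163372717533
```

Mixer origin is about (0.551, -0.004) with yaw -6°, from two features that agree to 2 mm. The tool axes are now aligned with the mixer. I'll push the rack with the fingers closed.

Request:
{"name": "step_arm", "arguments": {
  "rows": [
    {"linear": [-0.0485, -0.127, 0.03], "delta_rot": [0, 0, 0]},
    {"linear": [-0.0485, -0.127, 0.04], "delta_rot": [0, 0, 0]},
    {"linear": [-0.0485, -0.127, 0.05], "delta_rot": [0, 0, 0]},
    {"linear": [-0.0485, -0.127, 0.1], "delta_rot": [0, 0, 0]},
    {"linear": [-0.0485, -0.127, 0.145], "delta_rot": [0, 0, 0]},
    {"linear": [-0.0485, -0.127, 0.145], "delta_rot": [0, 0, 0]},
    {"linear": [-0.0485, -0.117, 0.145], "delta_rot": [0, 0, 0]},
    {"linear": [-0.0485, -0.109, 0.145], "delta_rot": [0, 0, 0]},
    {"linear": [-0.0485, -0.101, 0.145], "delta_rot": [0, 0, 0]},
    {"linear": [-0.0485, -0.094, 0.145], "delta_rot": [0, 0, 0]},
    {"linear": [-0.0485, -0.087, 0.145], "delta_rot": [0, 0, 0]},
    {"linear": [-0.0485, -0.08, 0.145], "delta_rot": [0, 0, 0]},
    {"linear": [-0.0485, -0.073, 0.145], "delta_rot": [0, 0, 0]},
    {"linear": [-0.0485, -0.068, 0.145], "delta_rot": [0, 0, 0]}
  ]
}}

```text
time: 3.62
position: [0.542, -0.1031, 0.2567]
orientation: [0.002, 0.052, 0.999, -0.001]
wrist_force: [-1.0, -6.4, 7.3]
opening: 0.0007
grip_force: 3.8
```

Request:
{"name": "step_arm", "arguments": {
  "rows": [
    {"linear": [0, 0.003, 0], "delta_rot": [0, 0, 0]},
    {"linear": [0, 0.006, 0], "delta_rot": [0, 0, 0]},
    {"linear": [0, 0.008, 0], "delta_rot": [0, 0, 0]}
  ]
}}

```text
time: 4.0
position: [0.5428, -0.0953, 0.2568]
orientation: [0.002, 0.052, 0.999, -0.001]
wrist_force: [-0.4, -6.6, 6.1]
opening: 0.0002
grip_force: 3.9
```

Request:
{"name": "step_arm", "arguments": {
  "rows": [
    {"linear": [0, 0.003, 0], "delta_rot": [0, 0, 0]},
    {"linear": [0, 0.005, 0], "delta_rot": [0, 0, 0]}
  ]
}}

```text
time: 4.25
position: [0.5433, -0.0903, 0.2568]
orientation: [0.002, 0.052, 0.999, -0.001]
wrist_force: [-0.9, -7.3, 6.1]
opening: 0.0002
grip_force: 3.9
```

Request:
{"name": "step_arm", "arguments": {
  "rows": [
    {"linear": [0, 0.002, 0], "delta_rot": [0, 0, 0]},
    {"linear": [0, 0.004, 0], "delta_rot": [0, 0, 0]}
  ]
}}

```text
time: 4.5
position: [0.5432, -0.0882, 0.2568]
orientation: [0.001, 0.051, 0.999, -0.003]
wrist_force: [-8.1, -30.2, 9.9]
opening: 0.0006
grip_force: 16.3
```

Request:
{"name": "step_arm", "arguments": {
  "rows": [
    {"linear": [0, -0.004, 0], "delta_rot": [0, 0, 0]},
    {"linear": [0, -0.03, 0], "delta_rot": [0, 0, 0]},
    {"linear": [0, -0.06, -0.05], "delta_rot": [0, 0, 0]},
    {"linear": [0, -0.08, -0.11], "delta_rot": [0, 0, 0]}
  ]
}}

```text
time: 5.0
position: [0.534, -0.1657, 0.3649]
orientation: [-0.001, 0.052, 0.999, 0.001]
wrist_force: [1.3, -0.8, 0.4]
opening: 0.0005
grip_force: 0.0
```

```bash
cat >> h.py <<'E'
MO=np.array([.551,-.0043,0]); MR=R.from_euler('z',-6,degrees=True)
def tom(P): return MR.inv().apply(np.atleast_2d(P)-MO)
def fromm(P): return MR.apply(np.atleast_2d(P))+MO
E
python3 - <<'E'
from h import *
np.set_printoptions(precision=4,suppress=True)
c=cal("top")
A=lambda p:(np.array(p)+.5)/5.-.5+115
o,d=ray(c,A([[285,152],[610,178],[430,140]]))
o=tom(o)[0]; d=MR.inv().apply(d)
for dd,y in zip(d,(.08,-.08,0)):
    p=o+dd*(y-o[1])/dd[1]; v=p-[.068,0,.141]; print(p,"r",np.hypot(v[0],v[2]),"ang",np.arctan2(v[2],-v[0]))
# radius method: intersection with cylinder r about hinge
for dd,r in zip(d,(.121,.121,.168)):
    a=o[[0,2]]-[.068,.141];b=dd[[0,2]];k=np.roots([b@b,2*a@b,a@a-r*r]);
    for t in k: p=o+t*dd; print(r,p,np.arctan2(p[2]-.141,.068-p[0]))
print(tom(pose()[0]))
c,im=grab("top","t2.png"); c2,im2=grab("scene","s2.png")
a=im[120:230,115:275,::-1]; b=im2[100:240,180:290,::-1]
a=cv2.resize(a,(480,330),interpolation=cv2.INTER_CUBIC); b=cv2.resize(b,None,fx=4,fy=4,interpolation=cv2.INTER_CUBIC)[:560,:320*2]
z=np.zeros((560,480+b.shape[1],3),np.uint8); z[:330,:480]=a; z[:,480:]=b; z=z[:,:920]; z=cv2.resize(z,None,fx=.86,fy=.86,interpolation=cv2.INTER_AREA); print(z.shape); cv2.imwrite('pics/c4.png',z)
E
```

```text
[0.0787 0.08   0.241 ] r 0.10055403506687156 ang 1.6775728211862755
[ 0.0722 -0.08    0.2659] r 0.12501801368464652 ang 1.6040628737623035
[0.0734 0.     0.3058] r 0.16492138754751515 ang 1.6034362208023702
0.121 [0.1293 0.1277 0.0367] -2.1016755349699574
0.121 [0.0735 0.0751 0.2619] 1.616667566275736
0.121 [ 0.1288 -0.0654  0.0364] -2.0976735683814365
0.121 [ 0.0732 -0.0797  0.2619] 1.613458132768456
0.168 [ 0.1537  0.0491 -0.0035] -2.1062117105335254
0.168 [ 0.0726 -0.0005  0.3089] 1.5980373089658604
[[ 0.     -0.1623  0.3649]]
(482, 791, 3)
```

Request:
{"name": "step_arm", "arguments": {
  "rows": [
    {"linear": [-0.03, 0.032, -0.055], "delta_rot": [0, 0, 0]},
    {"linear": [-0.05, 0.062, -0.105], "delta_rot": [0, 0, 0]},
    {"linear": [-0.07, 0.092, -0.155], "delta_rot": [0, 0, 0]},
    {"linear": [-0.115, 0.132, -0.165], "delta_rot": [0, 0, 0]},
    {"linear": [-0.118, 0.162, -0.155], "delta_rot": [0, 0, 0]},
    {"linear": [-0.118, 0.162, -0.105], "delta_rot": [0, 0, 0]},
    {"linear": [-0.118, 0.162, -0.063], "delta_rot": [0, 0, 0]},
    {"linear": [-0.118, 0.162, -0.063], "delta_rot": [0, 0, 0]},
    {"linear": [-0.1, 0.162, -0.063], "delta_rot": [0, 0, 0]},
    {"linear": [-0.09, 0.162, -0.063], "delta_rot": [0, 0, 0]},
    {"linear": [-0.082, 0.162, -0.063], "delta_rot": [0, 0, 0]}
  ]
}}

```text
time: 6.48
position: [0.6332, -0.0125, 0.4293]
orientation: [0.002, 0.052, 0.999, 0.0]
wrist_force: [4.5, -0.0, 1.9]
opening: 0.0007
grip_force: 1.9
```

```bash
python3 - <<'E'
from h import *
np.set_printoptions(precision=4,suppress=True)
p,r,s=pose(); print(tom(p),r.as_euler('zyx',degrees=True),s["wrist_force"])
E
```

```text
[[0.0827 0.0004 0.4293]] [-174.0046    0.2365 -179.995 ] [ 4.529  -0.0154  1.9338]
```

Request:
{"name": "step_arm", "arguments": {
  "rows": [
    {"linear": [0.014, 0, 0.0005], "delta_rot": [0, 0, 0]},
    {"linear": [0.0273, 0, 0.0025], "delta_rot": [0, 0, 0]},
    {"linear": [0.0405, 0, 0.0065], "delta_rot": [0, 0, 0]},
    {"linear": [0.053, 0, 0.012], "delta_rot": [0, 0, 0]},
    {"linear": [0.0647, 0, 0.0193], "delta_rot": [0, 0, 0]},
    {"linear": [0.0754, 0, 0.028], "delta_rot": [0, 0, 0]},
    {"linear": [0.085, 0, 0.038], "delta_rot": [0, 0, 0]},
    {"linear": [0.093, 0, 0.049], "delta_rot": [0, 0, 0]},
    {"linear": [0.0995, 0, 0.061], "delta_rot": [0, 0, 0]},
    {"linear": [0.1044, 0, 0.074], "delta_rot": [0, 0, 0]},
    {"linear": [0.1076, 0, 0.0873], "delta_rot": [0, 0, 0]},
    {"linear": [0.109, 0, 0.095], "delta_rot": [0, 0, 0]}
  ]
}}

```text
time: 7.98
position: [0.5247, -0.0013, 0.3315]
orientation: [0.0, 0.052, 0.999, -0.0]
wrist_force: [3.4, -0.5, 1.9]
opening: 0.0005
grip_force: 2.9
```

Request:
{"name": "step_arm", "arguments": {
  "rows": [
    {"linear": [0, 0, 0.003], "delta_rot": [0, 0, 0]},
    {"linear": [0, 0, 0.006], "delta_rot": [0, 0, 0]},
    {"linear": [0, 0, 0.008], "delta_rot": [0, 0, 0]},
    {"linear": [0, 0, 0.009], "delta_rot": [0, 0, 0]}
  ]
}}

```text
time: 8.48
position: [0.5246, -0.0013, 0.326]
orientation: [-0.0, 0.052, 0.999, -0.0]
wrist_force: [-9.4, -0.7, 37.4]
opening: 0.0003
grip_force: 18.6
```

Request:
{"name": "step_arm", "arguments": {
  "rows": [
    {"linear": [0, 0, -0.03], "delta_rot": [0, 0, 0]},
    {"linear": [0.01, -0.05, -0.05], "delta_rot": [0, 0, 2]},
    {"linear": [0.02, -0.11, -0.05], "delta_rot": [0, 0, 4]},
    {"linear": [0.03, -0.17, -0.04], "delta_rot": [0, 0, 6]},
    {"linear": [0.045, -0.23, -0.02], "delta_rot": [0, 0, 8]},
    {"linear": [0.058, -0.285, 0.0], "delta_rot": [0, 0, 10]},
    {"linear": [0.058, -0.306, 0.014], "delta_rot": [0, 0, 10]},
    {"linear": [0.058, -0.306, 0.014], "delta_rot": [0, 0, 10]},
    {"linear": [0.058, -0.306, 0.014], "delta_rot": [0, 0, 10]}
  ],
  "hand": 0.36
}}

```text
time: 9.6
position: [0.4353, -0.2984, 0.3095]
orientation: [-0.0, 0.139, 0.99, 0.0]
wrist_force: [-0.3, -0.0, -0.5]
opening: 0.0316
grip_force: 0.0
```

```bash
python3 - <<'E'
from h import *
np.set_printoptions(precision=4,suppress=True)
c,im=grab("wrist","w2.png"); p,r,s=pose(); print(p,s["opening"],s["wrist_force"])
uv=proj(c,[[.448,-.248,.018],[.439,-.302,.018],[.42,-.346,.018],[.402,-.409,.069]]); print(uv)
g=(im[:330,80:440,::-1]); cv2.imwrite('pics/w2b.png',cv2.resize(g,None,fx=1.8,fy=1.8,interpolation=cv2.INTER_CUBIC))
E
```

```text
[ 0.4356 -0.2983  0.3098] 0.03170940296897767 [-0.5991 -0.1481  0.0292]
[[310.6424 190.1111]
 [253.9388 196.249 ]
 [204.365  190.0756]
 [113.4523 207.7772]]
```

View pics/w2b.png

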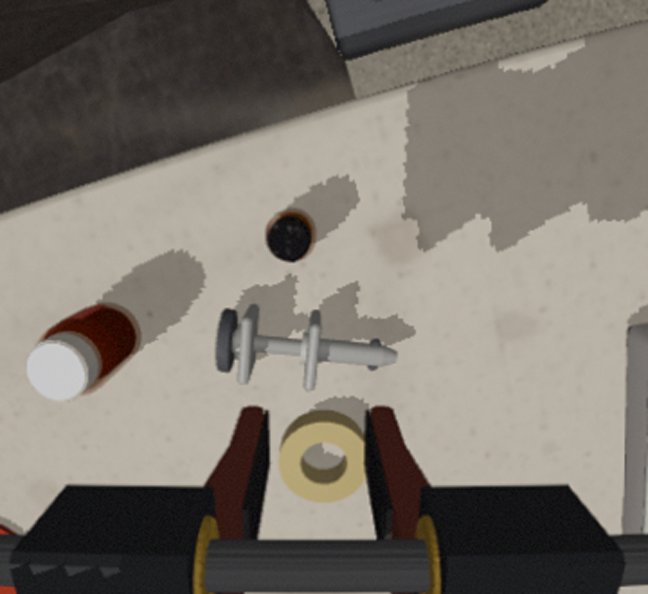

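The crop shows the pin's tip at (397,357), shoulder front at about (319,351), flange at about (246,346) and button at (226,342). The stain bottle is at (60,370), the oil bottle at (290,238), and the tape roll is clear at (323,455).

```bash
python3 - <<'E'
from h import *
np.set_printoptions(precision=4,suppress=True)
c=cal("wrist"); A=lambda p:(np.array(p)+.5)/1.8-.5+[80,0]
P=plane(c,A([[397,356.5],[319,351],[305,348],[256,347.5]]),.018); print(P)
d=P[0]-P[1]; print("42?",np.linalg.norm(d), "tip-flange 76?",np.linalg.norm(P[0]-P[3]))
d=P[0]-P[3]; print("yaw",np.degrees(np.arctan2(-d[0],d[1])))
u=d/np.linalg.norm(d)
# top edges of shoulder/flange (z=.036): lowest ends in crop
T=plane(c,A([[310,387],[245,381],[224,369]]),.036);print(T, [(t-P[0])@u for t in T])
for col in(0,): 
    S=plane(c,A([[60,370]]),.069); print("stain",S,(S-P[0])@u)
yaw=np.degrees(np.arctan2(-d[0],d[1]))
E
```

```text
[[ 0.4533 -0.2593  0.018 ]
 [ 0.4388 -0.2988  0.018 ]
 [ 0.4352 -0.3055  0.018 ]
 [ 0.4277 -0.3306  0.018 ]]
42? 0.04201976157230641 tip-flange 76? 0.07571960848313462
yaw -19.706953176053613
[[ 0.4507 -0.307   0.036 ]
 [ 0.4385 -0.3379  0.036 ]
 [ 0.4295 -0.3461  0.036 ]] [np.float64(-0.04574204387314449), np.float64(-0.07895043378317956), np.float64(-0.08975141361044511)]
stain [[ 0.4005 -0.4086  0.069 ]] [-0.1583]
```

Request:
{"name": "step_arm", "arguments": {
  "rows": [
    {"linear": [-0.001, -0.0423, 0.01], "delta_rot": [0, 0, 3.7]},
    {"linear": [-0.001, -0.0423, 0.03], "delta_rot": [0, 0, 3.7]},
    {"linear": [-0.001, -0.0423, 0.06], "delta_rot": [0, 0, 3.7]},
    {"linear": [-0.001, -0.0423, 0.085], "delta_rot": [0, 0, 3.7]},
    {"linear": [-0.001, -0.0423, 0.098], "delta_rot": [0, 0, 3.7]},
    {"linear": [-0.001, -0.0423, 0.1027], "delta_rot": [0, 0, 3.7]},
    {"linear": [-0.001, -0.0423, 0.1027], "delta_rot": [0, 0, 3.7]}
  ]
}}

```text
time: 10.52
position: [0.4247, -0.3403, 0.2072]
orientation: [0.0, 0.171, 0.985, -0.0]
wrist_force: [0.3, -0.2, -0.2]
opening: 0.0315
grip_force: 0.0
```

```bash
python3 - <<'E'
from h import *
np.set_printoptions(precision=4,suppress=True)
p,r,s=pose(); print(p,r.as_euler('zyx',degrees=True),s["wrist_force"],p+r.apply([0,0,.182]))
E
```

```text
[ 0.4247 -0.3403  0.2072] [-160.3474    0.028   179.9777] [ 0.3356 -0.1521 -0.2323] [ 0.4248 -0.3404  0.0252]
```

Positioned with no contact. Closing on the button.

Request:
{"name": "step_arm", "arguments": {
  "rows": [
    {"linear": [0, 0, 0], "delta_rot": [0, 0, 0]},
    {"linear": [0, 0, 0], "delta_rot": [0, 0, 0]},
    {"linear": [0, 0, 0], "delta_rot": [0, 0, 0]},
    {"linear": [0, 0, 0], "delta_rot": [0, 0, 0]},
    {"linear": [0, 0, 0], "delta_rot": [0, 0, 0]},
    {"linear": [0, 0, 0], "delta_rot": [0, 0, 0]}
  ],
  "hand": 0,
  "grip_force": 35
}}

```text
time: 11.28
position: [0.4246, -0.3405, 0.2074]
orientation: [0.0, 0.171, 0.985, -0.0]
wrist_force: [1.3, 3.5, 5.4]
opening: 0.0128
grip_force: 34.9
```

Opening 12.8 mm, so the button is in. I'll lift and carry it to the pre-insert pose.

Request:
{"name": "step_arm", "arguments": {
  "rows": [
    {"linear": [0, 0, -0.01], "delta_rot": [0, 0, 0]},
    {"linear": [0, 0, -0.03], "delta_rot": [0, 0, 0]},
    {"linear": [0, 0, -0.06], "delta_rot": [0, 0, 0]},
    {"linear": [0, 0, -0.095], "delta_rot": [0, 0, 0]},
    {"linear": [0.01, 0.03, -0.0996], "delta_rot": [0, 0, -3]},
    {"linear": [0.02, 0.075, -0.0996], "delta_rot": [0, 0, -6]},
    {"linear": [0.03, 0.125, -0.0996], "delta_rot": [0, 0, -9]},
    {"linear": [0.04, 0.175, -0.0996], "delta_rot": [0, 0, -12]},
    {"linear": [0.048, 0.21, -0.0996], "delta_rot": [0, 0, -13.65]},
    {"linear": [0.048, 0.225, -0.0996], "delta_rot": [0, 0, -13.65]},
    {"linear": [0.048, 0.225, -0.0996], "delta_rot": [0, 0, -13.65]},
    {"linear": [0.048, 0.225, -0.0996], "delta_rot": [0, 0, -13.65]}
  ]
}}

```text
time: 12.78
position: [0.455, -0.1133, 0.3064]
orientation: [0.0, 0.053, 0.999, -0.0]
wrist_force: [-0.2, -1.2, -2.5]
opening: 0.0121
grip_force: 34.7
```

```bash
python3 - <<'E'
from h import *
np.set_printoptions(precision=4,suppress=True)
c,im=grab("wrist","w3.png"); p,r,s=pose(); print(p,tom(p),r.as_euler('zyx',degrees=True),s["opening"],s["wrist_force"])
print(proj(c,fromm([[-.084,-.035,.118],[-.084,-.0125,.137],[-.084,.0125,.137]])))
c2,im2=grab("scene","s3.png"); q=proj(c2,fromm([[-.084,-.035,.118],[-.084,-.0125,.118]])); print(q)
u,v=np.round(q.mean(0)).astype(int)
a=cv2.resize(im[130:290,170:350,::-1],(540,480),interpolation=cv2.INTER_CUBIC)
b=cv2.resize(im2[v-40:v+40,u-20:u+23,::-1],(258,480),interpolation=cv2.INTER_CUBIC); print(u,v)
cv2.imwrite('pics/c5.png',np.hstack([a,b]))
E
```

```text
[ 0.4549 -0.1135  0.3063] [[-0.0842 -0.1186  0.3063]] [-173.8856    0.0044  179.9857] 0.012539054153677877 [-0.0805  0.613  -3.0106]
[[388.0905 237.9037]
 [438.5772 251.3597]
 [477.7016 250.357 ]]
[[214.9511 187.8668]
 [210.2176 184.3466]]
213 186
```

View pics/c5.png

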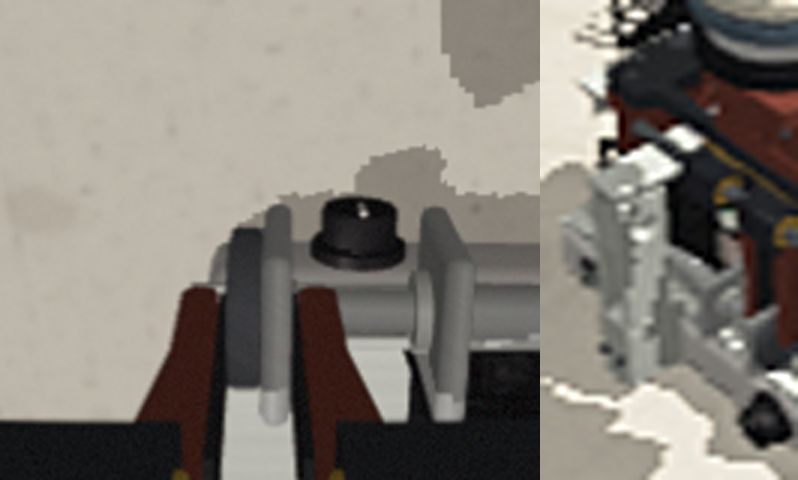

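The pin is held level in the hand: flange at crop (275,300), shoulder at (440,310), shank running right. The ears lie outside this crop, so I'll crop the same picture further right.

```bash
python3 - <<'E'
import cv2
i=cv2.imread('pics/w3.png'); cv2.imwrite('pics/c6.png',cv2.resize(i[180:290,312:512],(800,440),interpolation=cv2.INTER_CUBIC))
E
```

```text
(no output)
```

View pics/c6.png

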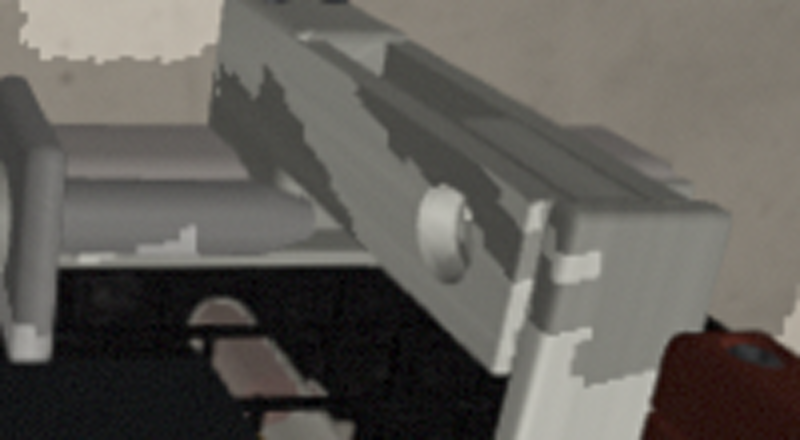

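The crop shows the ear's outer-face hole as an ellipse centred at (445,234). The pin's tip is at (312,213), and the shank runs from (65,215) to (290,214).

```bash
python3 - <<'E'
from h import *
np.set_printoptions(precision=4,suppress=True)
c=cal("wrist"); A=lambda p:(np.array(p)+.5)/4-.5+[312,180]
B=lambda p:(np.array(p)+.5)/3-.5+[170,130]
px=A([[445,234],[445,185],[445,283],[312,213],[100,178],[100,252],[250,180],[250,250]])
z=[.118]*3+[.1172]*5
for q,zz in zip(px,z): print(q,tom(plane(c,[q],zz)))
print("ear tops", tom(plane(c,A([[550,203],[497,373],[575,210],[730,212]]),.137)))
o=tom(ray(c,px)[0]); print("cam in mixer",o)
print(tom(pose()[0]))
# hole by plane y_m=-.0125
_,d=ray(c,px); d=MR.inv().apply(d); 
for k in(0,1,2): print("hole on y=-.0125",o[0]+d[k]*(-.0125-o[0][1])/d[k][1])
E
```

```text
[422.875 238.125] [[-0.0836 -0.0119  0.118 ]]
[422.875 225.875] [[-0.0922 -0.0134  0.118 ]]
[422.875 250.375] [[-0.0748 -0.0103  0.118 ]]
[389.625 232.875] [[-0.0873 -0.0342  0.1172]]
[336.625 224.125] [[-0.0936 -0.069   0.1172]]
[336.625 242.625] [[-0.0808 -0.0679  0.1172]]
[374.125 224.625] [[-0.0931 -0.0451  0.1172]]
[374.125 242.125] [[-0.0809 -0.0436  0.1172]]
ear tops [[-0.0974 -0.0089  0.137 ]
 [-0.0697 -0.0114  0.137 ]
 [-0.0962 -0.0048  0.137 ]
 [-0.0954  0.0202  0.137 ]]
cam in mixer [[-0.1653 -0.1191  0.2871]]
[[-0.0842 -0.1186  0.3063]]
hole on y=-.0125 [-0.0841 -0.0125  0.1189]
hole on y=-.0125 [-0.0916 -0.0125  0.1165]
hole on y=-.0125 [-0.0767 -0.0125  0.1214]
```

Hole and pin are at the same depth in the same view, so the bias cancels: the pin sits about 3.6 mm too far in -x and 0.8 mm low. I'll correct that, then enter slowly while watching the force.

Request:
{"name": "step_arm", "arguments": {
  "rows": [
    {"linear": [-0.0035, 0, -0.0009], "delta_rot": [0, 0, 0]},
    {"linear": [-0.0035, 0.01, -0.0009], "delta_rot": [0, 0, 0]},
    {"linear": [-0.0035, 0.018, -0.0009], "delta_rot": [0, 0, 0]},
    {"linear": [-0.0035, 0.023, -0.0009], "delta_rot": [0, 0, 0]},
    {"linear": [-0.0035, 0.027, -0.0009], "delta_rot": [0, 0, 0]},
    {"linear": [-0.0035, 0.03, -0.0009], "delta_rot": [0, 0, 0]},
    {"linear": [-0.0035, 0.03, -0.0009], "delta_rot": [0, 0, 0]}
  ]
}}

```text
time: 13.75
position: [0.4616, -0.0828, 0.3071]
orientation: [0.0, 0.053, 0.999, -0.0]
wrist_force: [1.2, 0.0, -3.2]
opening: 0.0126
grip_force: 34.7
```

```bash
python3 - <<'E'
from h import *
np.set_printoptions(precision=4,suppress=True)
c,im=grab("wrist","w4.png"); p,r,s=pose(); print(tom(p),r.as_euler('zyx',degrees=True),s["opening"],s["wrist_force"],s["moment"])
E
```

```text
[[-0.0807 -0.0875  0.3072]] [-173.9721   -0.      179.9991] 0.012970899783422196 [ 0.2591  0.2199 -2.8453] [-0.0738 -0.063   0.0236]
```

No contact, and the tip is in the near ear. Continuing.

Request:
{"name": "step_arm", "arguments": {
  "rows": [
    {"linear": [0, 0.004, 0], "delta_rot": [0, 0, 0]},
    {"linear": [0, 0.008, 0], "delta_rot": [0, 0, 0]},
    {"linear": [0, 0.011, 0], "delta_rot": [0, 0, 0]},
    {"linear": [0, 0.011, 0], "delta_rot": [0, 0, 0]}
  ]
}}

```text
time: 14.3
position: [0.4628, -0.0717, 0.3071]
orientation: [0.0, 0.053, 0.999, 0.0]
wrist_force: [0.1, 2.1, -4.3]
opening: 0.0126
grip_force: 34.7
```

Request:
{"name": "step_arm", "arguments": {
  "rows": [
    {"linear": [0, 0.004, 0], "delta_rot": [0, 0, 0]},
    {"linear": [0, 0.008, 0], "delta_rot": [0, 0, 0]},
    {"linear": [0, 0.012, 0], "delta_rot": [0, 0, 0]},
    {"linear": [0, 0.012, 0], "delta_rot": [0, 0, 0]}
  ]
}}

```text
time: 14.8
position: [0.464, -0.0597, 0.3072]
orientation: [0.0, 0.053, 0.999, 0.0]
wrist_force: [1.6, 0.5, -4.0]
opening: 0.0126
grip_force: 34.7
```

Request:
{"name": "step_arm", "arguments": {
  "rows": [
    {"linear": [0, 0.003, 0], "delta_rot": [0, 0, 0]},
    {"linear": [0, 0.006, 0], "delta_rot": [0, 0, 0]},
    {"linear": [0, 0.008, 0], "delta_rot": [0, 0, 0]},
    {"linear": [0, 0.0095, 0], "delta_rot": [0, 0, 0]}
  ]
}}

```text
time: 15.3
position: [0.465, -0.0506, 0.3072]
orientation: [0.0, 0.053, 0.999, -0.0]
wrist_force: [0.8, -0.9, -4.1]
opening: 0.0127
grip_force: 34.7
```

Request:
{"name": "step_arm", "arguments": {
  "rows": [
    {"linear": [0, 0.0015, 0], "delta_rot": [0, 0, 0]},
    {"linear": [0, 0.003, 0], "delta_rot": [0, 0, 0]}
  ]
}}

```text
time: 15.55
position: [0.4653, -0.0479, 0.3073]
orientation: [0.0, 0.052, 0.999, -0.0]
wrist_force: [-1.0, -8.6, 0.7]
opening: 0.0128
grip_force: 34.7
```

Request:
{"name": "step_arm", "arguments": {
  "rows": [
    {"linear": [0, 0.0007, 0], "delta_rot": [0, 0, 0]},
    {"linear": [0, 0.0007, 0], "delta_rot": [0, 0, 0]},
    {"linear": [0, 0.0007, 0], "delta_rot": [0, 0, 0]}
  ]
}}

```text
time: 15.92
position: [0.4653, -0.0477, 0.3074]
orientation: [0.0, 0.052, 0.999, -0.001]
wrist_force: [-0.5, -7.4, -1.0]
opening: 0.0126
grip_force: 34.8
```

```bash
python3 - <<'E'
from h import *
np.set_printoptions(precision=4,suppress=True)
c,im=grab("wrist","w5.png"); p,r,s=pose(); print(tom(p),s["opening"],s["wrist_force"])
cv2.imwrite('pics/c7.png',cv2.resize(im[150:310,200:420,::-1],(800,582),interpolation=cv2.INTER_CUBIC))
E
```

```text
[[-0.0807 -0.0521  0.3074]] 0.012323703645983595 [-1.2717 -7.8261 -1.2152]
```

View pics/c7.png

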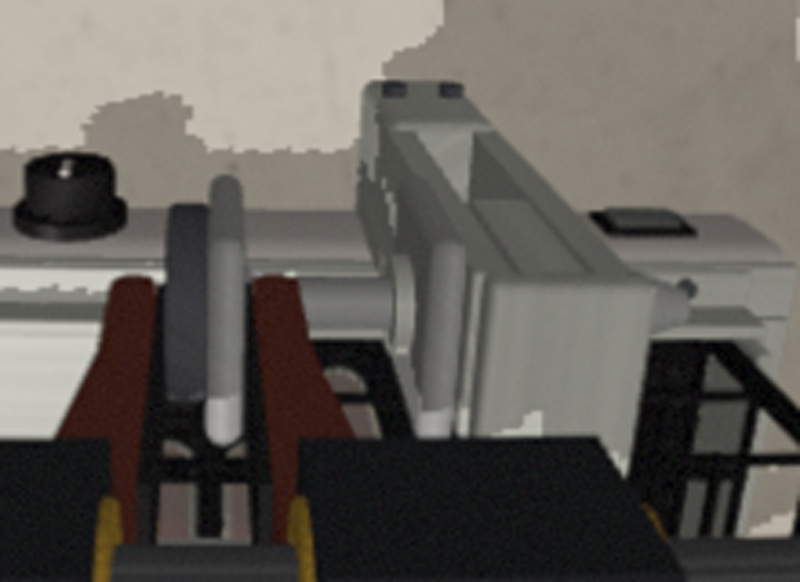

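The tip stands beyond the far ear at (685,290) and the shoulder is against the near ear at (465,300). The opening is still 12.5 mm, so the button is in. Releasing now.

Request:
{"name": "step_arm", "arguments": {
  "rows": [
    {"linear": [0, 0, 0], "delta_rot": [0, 0, 0]},
    {"linear": [0, 0, 0], "delta_rot": [0, 0, 0]},
    {"linear": [0, 0, 0], "delta_rot": [0, 0, 0]},
    {"linear": [0, 0, 0], "delta_rot": [0, 0, 0]},
    {"linear": [0, 0, 0], "delta_rot": [0, 0, 0]}
  ],
  "hand": 0.36
}}

```text
time: 16.6
position: [0.4654, -0.0469, 0.3072]
orientation: [-0.0, 0.053, 0.999, 0.0]
wrist_force: [-0.5, -1.3, -1.0]
opening: 0.0314
grip_force: 0.2
```

Request:
{"name": "step_arm", "arguments": {
  "rows": [
    {"linear": [0, -0.001, -0.005], "delta_rot": [0, 0, 0]},
    {"linear": [0, -0.001, -0.02], "delta_rot": [0, 0, 0]},
    {"linear": [0.01, -0.001, -0.06], "delta_rot": [0, 0, 0]},
    {"linear": [0.03, -0.001, -0.1], "delta_rot": [0, 0, 0]},
    {"linear": [0.03, -0.03, -0.1], "delta_rot": [0, 0, 0]},
    {"linear": [0.03, -0.03, -0.1], "delta_rot": [0, 0, 0]}
  ]
}}

```text
time: 17.35
position: [0.4322, -0.0744, 0.4087]
orientation: [0.001, 0.054, 0.999, -0.0]
wrist_force: [0.1, 0.4, -0.1]
opening: 0.0318
grip_force: 0.0
```

```bash
python3 - <<'E'
from h import *
np.set_printoptions(precision=4,suppress=True)
c,im=grab("wrist","w6.png"); p,r,s=pose(); print(tom(p),s["opening"],s["wrist_force"],s["time"])
pts=fromm([[-.084,.0295,.118],[-.084,-.0125,.118],[-.084,-.0465,.118],[-.084,-.0645,.118],[0,.076,.066],[0,-.076,.104]]); uv=proj(c,pts); print(uv)
u,v=np.round(uv[1]).astype(int); print(u,v)
a=im[max(0,v-60):v+60,max(0,u-80):u+80,::-1]; cv2.imwrite('pics/c8.png',cv2.resize(a,(800,600),interpolation=cv2.INTER_CUBIC)); print(a.shape)
E
```

```text
[[-0.1108 -0.0817  0.4081]] 0.03154482309886609 [ 0.2445 -0.4668 -0.5849] 17.4
[[369.0618 216.7993]
 [327.2341 217.0507]
 [292.8709 217.2005]
 [274.5765 217.2601]
 [382.6024 263.6375]
 [262.1999 282.5634]]
327 217
(120, 160, 3)
```

View pics/c8.png

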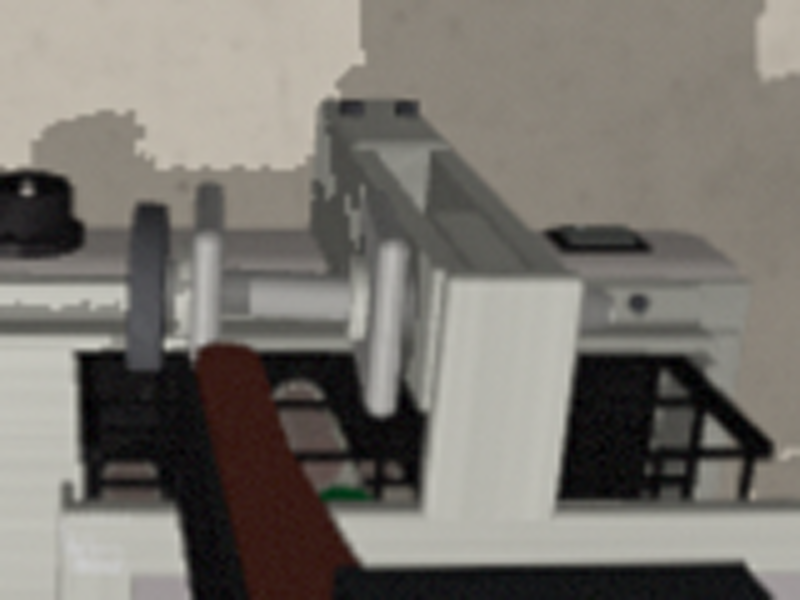

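The pin is through both ears with the hand clear. I'll check the seating by comparing predicted and seen edges.

```bash
python3 - <<'E'
from h import *
np.set_printoptions(precision=4,suppress=True)
c=cal("wrist")
def C(P): return ((proj(c,fromm(P))-[247,157]+.5)*5-.5)
print("tab left/right front z.145",C([[-.100,-.0125,.145],[-.100,.0125,.145]]), "seen (447,278),(583,278)")
print("ear outer top edge",C([[-.098,-.0125,.137],[-.07,-.0125,.137]]))
print("shoulder top front edge if seated",C([[-.102,-.0125,.136],[-.066,-.0125,.136]]), "rear", C([[-.102,-.0185,.136],[-.066,-.0185,.136]]))
print("flange front/rear top",C([[-.102,-.0465,.136],[-.066,-.0465,.136],[-.102,-.0525,.136],[-.066,-.0525,.136]]))
print("button back out / in top",C([[-.084,-.0645,.135],[-.084,-.0595,.135]]))
print("tip",C([[-.084,.0295,.118]]))
g=cv2.cvtColor(cv2.imread('pics/w6.png'),cv2.COLOR_BGR2GRAY).astype(int)
for v in(215,221,225,232): print(v,dict(zip(range(268,384),g[v,268:384])) if 0 else (268,g[v,268:345].tolist()))
print((355,g[214:222,355:380].tolist()))
E
```

```text
tab left/right front z.145 [[441.6897 277.3709]
 [581.0093 276.6324]] seen (447,278),(583,278)
ear outer top edge [[429.7024 272.1948]
 [418.2159 412.1555]]
shoulder top front edge if seated [[430.0001 249.6157]
 [415.347  429.0447]] rear [[397.2717 249.7438]
 [383.8852 429.3031]]
flange front/rear top [[243.6205 250.2773]
 [236.2453 430.2825]
 [210.5458 250.3777]
 [204.475  430.4437]]
button back out / in top [[142.2281 340.3778]
 [169.2024 340.2879]]
tip [[610.1447 303.98  ]]
215 (268, [190, 190, 192, 190, 143, 93, 81, 83, 81, 82, 79, 73, 106, 121, 143, 153, 176, 151, 161, 184, 171, 155, 135, 115, 116, 117, 117, 118, 120, 152, 159, 157, 157, 157, 156, 156, 154, 155, 155, 155, 152, 153, 151, 151, 152, 149, 150, 150, 147, 148, 175, 175, 155, 104, 135, 162, 181, 172, 155, 135, 107, 107, 92, 114, 118, 140, 172, 137, 145, 177, 187, 184, 184, 186, 186, 184, 182])
221 (268, [91, 90, 93, 91, 80, 86, 91, 89, 84, 84, 83, 57, 82, 96, 129, 172, 164, 151, 166, 183, 167, 153, 125, 100, 91, 91, 92, 91, 90, 91, 89, 88, 90, 91, 91, 90, 89, 90, 91, 97, 99, 100, 100, 99, 100, 101, 102, 103, 115, 169,
[... 1165 characters left out ...]
, 106, 104, 101, 102, 117, 136, 135, 122, 78, 59, 71, 104, 130, 136, 136], [184, 184, 186, 187, 186, 185, 183, 177, 129, 113, 111, 110, 109, 109, 115, 135, 132, 107, 58, 54, 56, 86, 123, 137, 137], [184, 185, 186, 188, 187, 185, 184, 172, 127, 114, 115, 115, 112, 116, 129, 136, 133, 113, 76, 58, 66, 98, 131, 136, 136], [184, 186, 187, 188, 187, 184, 183, 168, 124, 115, 117, 118, 116, 123, 146, 137, 135, 132, 109, 90, 93, 121, 136, 137, 137], [184, 185, 187, 188, 185, 184, 182, 162, 124, 115, 115, 117, 114, 123, 147, 134, 130, 132, 127, 116, 117, 131, 131, 130, 131], [184, 185, 187, 187, 186, 185, 184, 156, 118, 111, 113, 111, 109, 110, 123, 111, 112, 112, 112, 109, 110, 113, 111, 110, 111]])
```

```bash
python3 - <<'E'
from h import *
np.set_printoptions(precision=2,suppress=True)
K,k1,Rm,t=cal("wrist"); p,r,s=pose()
# camera in tool frame: x_c = Rm x_w + t ; x_w = r x_t + p
Rt=Rm@r.as_matrix(); tt=Rm@p+t
r5=down(-6); p5=fromm([-.0807,-.0521,.3074])[0]; R5=Rt@r5.as_matrix().T; c5=(K,k1,R5,tt-R5@p5)
for nm,c,f in(("w5",c5,"w5.png"),("w6",(K,k1,Rm,t),"w6.png")):
    g=cv2.cvtColor(cv2.imread('pics/'+f),cv2.COLOR_BGR2GRAY).astype(int)
    P=proj(c,fromm([[-.1,-.0125,.145],[-.1,.0125,.145],[-.09,-.0125,.136],[-.09,-.0185,.136],[-.09,-.0465,.136],[-.09,-.0525,.136],[-.09,-.0595,.135],[-.09,-.0645,.135],[-.084,.0295,.118]]))
    print(nm,"tabL,tabR,shF,shR,flF,flR,btn_in,btn_out,tip\n",P.T)
    v=int(round(P[2,1])); a,b=int(P[7,0])-8,int(P[2,0])+22
    print("row",v,"from",a,g[v,a:b].tolist()); v=int(P[8,1])-1; a=int(P[8,0])-22
    for k in(-2,0,2): print(" tip row",v+k,"from",a,g[v+k,a:a+36].tolist())
E
```

```text
w5 tabL,tabR,shF,shR,flF,flR,btn_in,btn_out,tip
 [[332.27 378.78 326.98 316.44 266.85 256.19 243.82 234.98 385.11]
 [226.63 226.36 236.63 236.68 236.8  236.8  236.03 236.02 232.61]]
row 237 from 226 [94, 90, 60, 35, 33, 34, 31, 26, 34, 32, 35, 35, 36, 31, 32, 34, 25, 14, 22, 44, 54, 59, 59, 59, 60, 60, 59, 59, 59, 60, 61, 82, 94, 100, 107, 113, 119, 119, 118, 113, 99, 53, 22, 16, 30, 33, 34, 35, 34, 36, 30, 30, 36, 33, 33, 32, 35, 41, 100, 112, 112, 111, 111, 111, 112, 111, 110, 110, 112, 111, 113, 112, 112, 112, 112, 111, 113, 113, 111, 111, 112, 101, 83, 137, 139, 140, 140, 137, 74, 62, 65, 78, 93, 97, 102, 107, 114, 117, 118, 115, 109, 74, 83, 114, 132, 113, 76, 82, 101, 120, 132, 136, 135, 133, 134, 135, 136, 136, 137, 134, 134, 133]
 tip row 229 from 363 [124, 124, 123, 123, 122, 122, 124, 125, 124, 126, 125, 125, 125, 122, 122, 121, 127, 116, 102, 99, 95, 96, 95, 86, 79, 67, 57, 57, 84, 129, 137, 138, 137, 137, 137, 139]
 tip row 231 from 363 [136, 135, 135, 133, 134, 136, 137, 136, 136, 138, 139, 137, 136, 136, 134, 134, 129, 115, 110, 109, 107, 108, 105, 106, 104, 99, 75, 78,
[... 764 characters left out ...]
 159, 168, 136, 164, 184, 184, 182, 183, 186, 185, 182, 180, 182, 182, 181, 182, 182, 182, 184, 185]
 tip row 214 from 346 [182, 182, 184, 184, 183, 184, 185, 185, 184, 184, 184, 186, 187, 187, 185, 185, 183, 145, 106, 99, 99, 102, 111, 116, 119, 116, 117, 116, 115, 116, 116, 116, 114, 114, 115, 116]
 tip row 216 from 346 [181, 182, 184, 183, 182, 184, 185, 185, 183, 182, 185, 186, 186, 187, 185, 184, 181, 135, 109, 106, 104, 101, 102, 117, 136, 135, 122, 78, 59, 71, 104, 130, 136, 136, 137, 136]
 tip row 218 from 346 [181, 182, 182, 182, 182, 183, 184, 185, 184, 184, 185, 186, 188, 187, 185, 184, 172, 127, 114, 115, 115, 112, 116, 129, 136, 133, 113, 76, 58, 66, 98, 131, 136, 136, 138, 137]
```

In w5 the pin was seated. In w6 it sits about 3 mm back, so it moved during release. I'll reseat it by pushing the back of the shoulder with one finger in the neck, wide open so the other finger clears the button.

Request:
{"name": "step_arm", "arguments": {
  "rows": [
    {"linear": [-0.03, 0.0207, 0.02], "delta_rot": [0, 0, 0]},
    {"linear": [-0.03, 0.0207, 0.03], "delta_rot": [0, 0, 0]},
    {"linear": [-0.03, 0.0207, 0.06], "delta_rot": [0, 0, 0]},
    {"linear": [-0.03, 0.0207, 0.085], "delta_rot": [0, 0, 0]},
    {"linear": [-0.03, 0.0207, 0.098], "delta_rot": [0, 0, 0]},
    {"linear": [-0.03, 0.0207, 0.098], "delta_rot": [0, 0, 0]}
  ],
  "hand": 0.5
}}

```text
time: 18.15
position: [0.464, -0.0561, 0.3085]
orientation: [-0.001, 0.053, 0.999, 0.0]
wrist_force: [-0.4, 0.4, 0.2]
opening: 0.0438
grip_force: 0.0
```

```bash
python3 - <<'E'
from h import *
np.set_printoptions(precision=4,suppress=True)
p,r,s=pose(); print(tom(p),s["opening"],s["wrist_force"],s["time"])
E
```

```text
[[-0.0811 -0.0606  0.3085]] 0.04381562330559626 [-0.4246  0.4495  0.1915] 18.15
```

Request:
{"name": "step_arm", "arguments": {
  "rows": [
    {"linear": [0, 0.003, 0], "delta_rot": [0, 0, 0]},
    {"linear": [0, 0.006, 0], "delta_rot": [0, 0, 0]},
    {"linear": [0, 0.008, 0], "delta_rot": [0, 0, 0]}
  ]
}}

```text
time: 18.52
position: [0.4654, -0.0481, 0.3098]
orientation: [0.001, 0.053, 0.999, -0.0]
wrist_force: [0.5, 0.2, 0.7]
opening: 0.0439
grip_force: 0.2
```

Request:
{"name": "step_arm", "arguments": {
  "rows": [
    {"linear": [0, 0.0015, 0], "delta_rot": [0, 0, 0]},
    {"linear": [0, 0.003, 0], "delta_rot": [0, 0, 0]}
  ]
}}

```text
time: 18.77
position: [0.466, -0.0457, 0.3098]
orientation: [0.001, 0.052, 0.999, -0.001]
wrist_force: [0.1, -5.9, 4.6]
opening: 0.0437
grip_force: 2.9
```

```bash
python3 - <<'E'
from h import *
np.set_printoptions(precision=4,suppress=True)
c,im=grab("wrist","w7.png");p,r,s=pose(); print(tom(p),s["opening"],s["wrist_force"],s["time"])
g=cv2.cvtColor(im,cv2.COLOR_RGB2GRAY).astype(int)
P=proj(c,fromm([[-.09,-.0125,.136],[-.09,-.0465,.136],[-.09,-.0645,.135]])); print(P)
v=int(round(P[0,1])); a=int(P[2,0])-10; print(v,a,g[v,a:a+130].tolist())
E
```

```text
[[-0.0802 -0.0499  0.3098]] 0.04380692934921108 [-0.2301 -5.122   3.65  ] 18.825
[[322.8848 233.495 ]
 [263.4146 233.6228]
 [231.9519 232.8552]]
233 221 [94, 94, 94, 93, 96, 93, 94, 94, 94, 76, 60, 59, 60, 61, 60, 62, 59, 63, 63, 62, 57, 46, 62, 107, 118, 127, 138, 142, 141, 117, 96, 98, 106, 112, 119, 125, 125, 121, 115, 99, 98, 111, 115, 114, 114, 114, 115, 114, 114, 114, 115, 114, 118, 160, 167, 169, 166, 130, 115, 113, 116, 115, 116, 116, 115, 116, 116, 117, 115, 116, 118, 98, 43, 17, 16, 21, 24, 34, 36, 37, 34, 35, 36, 34, 33, 37, 37, 35, 35, 36, 67, 104, 112, 119, 126, 124, 120, 117, 108, 80, 78, 76, 80, 103, 138, 116, 83, 92, 113, 132, 143, 140, 139, 140, 139, 141, 142, 142, 140, 139, 137, 139, 139, 139, 137, 138, 138, 139, 142, 140]
```

Request:
{"name": "step_arm", "arguments": {
  "rows": [
    {"linear": [0, 0.001, 0], "delta_rot": [0, 0, 0]},
    {"linear": [0, 0.002, 0], "delta_rot": [0, 0, 0]}
  ]
}}

```text
time: 19.08
position: [0.4663, -0.0439, 0.3098]
orientation: [0.001, 0.052, 0.999, -0.001]
wrist_force: [-0.8, -10.1, 6.8]
opening: 0.0437
grip_force: 5.0
```

```bash
python3 - <<'E'
from h import *
np.set_printoptions(precision=4,suppress=True)
c,im=grab("wrist","w8.png");p,r,s=pose(); print(tom(p),s["opening"],s["wrist_force"],s["time"])
g=cv2.cvtColor(im,cv2.COLOR_RGB2GRAY).astype(int)
P=proj(c,fromm([[-.09,-.0125,.136],[-.09,-.0465,.136],[-.09,-.0645,.135]])); print(P)
v=int(round(P[0,1])); a=int(P[2,0])-6
for b in (a,int(P[1,0])-14,int(P[0,0])-14): print(v,b,g[v,b:b+22].tolist())
E
```

```text
[[-0.0801 -0.0482  0.3099]] 0.04400770391875213 [-1.0126 -8.8339  5.5748] 19.125
[[319.8898 233.3171]
 [260.3817 233.4202]
 [228.9418 232.6412]]
233 222 [96, 94, 93, 95, 93, 94, 92, 82, 62, 56, 62, 62, 62, 63, 61, 62, 63, 66, 62, 54, 77, 113]
233 246 [141, 142, 144, 143, 110, 96, 99, 107, 114, 121, 124, 125, 120, 113, 102, 113, 119, 119, 117, 117, 119, 118]
233 305 [36, 37, 35, 35, 34, 36, 69, 106, 112, 118, 124, 122, 122, 116, 79, 78, 104, 136, 97, 79, 96, 120]
```

Request:
{"name": "step_arm", "arguments": {
  "rows": [
    {"linear": [0, 0.001, 0], "delta_rot": [0, 0, 0]},
    {"linear": [0, 0.001, 0], "delta_rot": [0, 0, 0]},
    {"linear": [0, -0.003, 0], "delta_rot": [0, 0, 0]},
    {"linear": [0, -0.0095, 0], "delta_rot": [0, 0, 0]},
    {"linear": [0, -0.0095, -0.01], "delta_rot": [0, 0, 0]},
    {"linear": [0, -0.0095, -0.03], "delta_rot": [0, 0, 0]},
    {"linear": [0.01, -0.0095, -0.07], "delta_rot": [0, 0, 0]},
    {"linear": [0.03, -0.0095, -0.1], "delta_rot": [0, 0, 0]},
    {"linear": [0.03, -0.035, -0.1], "delta_rot": [0, 0, 0]},
    {"linear": [0.03, -0.035, -0.1], "delta_rot": [0, 0, 0]}
  ]
}}

```text
time: 20.38
position: [0.432, -0.0754, 0.4101]
orientation: [0.001, 0.053, 0.999, -0.0]
wrist_force: [0.4, 0.1, 1.0]
opening: 0.044
grip_force: 0.0
```

```bash
python3 - <<'E'
from h import *
np.set_printoptions(precision=4,suppress=True)
c,im=grab("wrist","w9.png");p,r,s=pose(); print(tom(p),s["opening"],s["wrist_force"],s["time"])
g=cv2.cvtColor(im,cv2.COLOR_RGB2GRAY).astype(int)
P=proj(c,fromm([[-.09,-.0125,.136],[-.09,-.0465,.136],[-.09,-.0645,.135],[-.1,-.0125,.145],[-.1,.0125,.145]])); print(P)
v=int(round(P[0,1])); a=int(P[2,0])-6
for b in (a,int(P[1,0])-14,int(P[0,0])-14): print(v,b,g[v,b:b+22].tolist())
# rack +y end at z=.104 top rim: dark edge along mixer line x=-.03..; frame hides middle
for x in(-.044,-.035): 
    ys=np.linspace(.05,.1,26); q=proj(c,fromm(np.c_[np.full(26,x),ys,np.full(26,.104)])); qi=np.round(q).astype(int)
    print("rack",x,[ (round(y*1000),int(g[b,a])) for y,(a,b) in zip(ys,qi) if 0<=b<384 and 0<=a<512])
E
```

```text
[[-0.1109 -0.0828  0.4096]] 0.04400906482228226 [ 0.1895 -0.0504 -0.1729] 20.425
[[332.7449 218.083 ]
 [296.2329 218.2454]
 [276.7026 217.9063]
 [336.0917 211.3636]
 [363.7343 211.2266]]
218 270 [143, 141, 156, 115, 86, 85, 85, 85, 84, 78, 76, 98, 124, 184, 193, 162, 155, 173, 182, 165, 147, 112]
218 282 [124, 184, 193, 162, 155, 173, 182, 165, 147, 112, 101, 102, 106, 103, 103, 114, 152, 159, 160, 160, 160, 159]
218 318 [189, 191, 186, 112, 127, 156, 177, 173, 157, 135, 103, 113, 114, 116, 116, 134, 161, 134, 147, 180, 187, 184]
rack -0.044 [(50, 40), (52, 47), (54, 46), (56, 47), (58, 19), (60, 84), (62, 81), (64, 79), (66, 72), (68, 26), (70, 12), (72, 14), (74, 8), (76, 128), (78, 146), (80, 148), (82, 148), (84, 170), (86, 162), (88, 152), (90, 175), (92, 159), (94, 157), (96, 164), (98, 152), (100, 132)]
rack -0.035 [(50, 14), (52, 62), (54, 27), (56, 22), (58, 33), (60, 134), (62, 137), (64, 133), (66, 130), (68, 100), (70, 23), (72, 81), (74, 129), (76, 128), (78, 129), (80, 129), (82, 130), (84, 126), (86, 104), (88, 96), (90, 127), (92, 129), (94, 130), (96, 128), (98, 170), (100, 175)]
```

Seen from above, the flange-to-button spacing matches the button fully out (18.3 px, against 18.5 px expected out and 13 px in), so the balls are locked. The rack's +y end reads about 75 mm, i.e. at the stop. The remaining 2–3 mm of shoulder offset fits the pin drooping in its holes within the ball play. The hand is clear, so I'm handing in.

```bash
python3 -c "
from plant import ctrl
print(ctrl.close_job())"
```

```text
the job is handed in; nothing more can be done
None
```

I handed the job in at about 20 s. By my measurements the rack is against its stop, the frame is down, and the pin is through both ears and the tongue with its button out; the hand-in returned no verdict. The shoulder read a few mm off the ear in the last picture, which I put down to the pin drooping within its ball play.

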